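Weigh a dropper bottle on a notched beam balance

ROBOT

A 6-joint arm with a two-finger parallel gripper is mounted at the origin on a cart in front of the work surface, level with it; the furniture and walls round the work are solid. World frame = base frame: x ahead of the robot, y to its left, z up, the work surface at z = 0. Lengths are in m, angles in degrees, forces in N, time in s.
With the tool pointing down it reaches from about 0.375 to 0.925 m from the base axis. Payload 5.7 kg.
Tool frame: the origin (TCP) lies at the very end of the fingers, on their centre line; the grasp point (between the pads) lies r.grip_depth behind it (r.grip_depth is the distance from the TCP to the grasp point, in m); z points along the fingers, y is the direction in which the jaws open and shut (so a half turn about z gives the same grasp; the last joint's range is limited). The gripper opens to 88 mm and grips with 3 to 60 N. Pads are 20 mm wide; open, the fingers measure 115 mm over their backs; the gripper's body (75 mm by 178 mm) begins 61 mm behind the grasp point.
Start: joints at [-74.777, 20.558, 86.54, -0, 72.909, -6.595], TCP at [0.223, -0.557, 0.223] pointing down, gripper open.
Joint ranges: [-170.27, 170.27], [-57.76, 135], [12.27, 136.19], [-55.21, 235.2], [11.17, 155.16], [-170.74, 170.74]. Speed limits (degrees/s): [136.94, 136.94, 180, 180, 180, 180].

INTERFACE

Orientations are given as [roll, pitch, yaw] about the fixed x, y, z axes, in that order (R = Rz(yaw) Ry(pitch) Rx(roll)).
In Python, from plant import telemetry, imaging, order, r gives the robot as it stands.
- The arm moves only by the tool play_rows, never from a script. Its argument "motion" is a list of rows, each an object with "offset": the shift along the tool's x, y, z in mm, a list of three; "rot": the turn, a rotation vector about the tool's x, y, z in rad, a list of three. A call has 1 to 12 rows; each row is the pose to reach, as a shift and turn from the pose measured when the call began, along the tool's axes at that moment; what a row does not reach only later rows make up. A row lasts 1/10 s, in which the tool goes at most 50 mm and 8.59 degrees, less where a joint would pass 70% of its speed; a pose out of reach is approached as far as the arm can. A call with a gripper value outside its range is refused whole. "fingers" is the closure, from -1 (fully open) to 1 (shut), set as the call begins (left out, the last holds). The fingers move at their own pace and stop on an object; the grip force is fixed at half the most. Time passes only in rows, so rows that repeat a pose let the fingers close. It gives the time, the measured TCP pose, the force and the opening at its end, in the units of the state.
- telemetry.get_state(): the state, without advancing time (a new reading comes with each control period).
- imaging.read_camera(name): name is "scene" or "top"; returns a dict with "image" (384x512x3 uint8, red, green, blue), "z_map" (384x512 float32, m along the optical axis (not along the pixel's ray), 0 where there is no reading), "K" (3x3 intrinsics, pixels), "position" and "rotation" of the camera in the world. Camera axes: x right, y down, z forward; pixel columns grow to the right and rows downward; lengths in m; the calibration is good to about 2 mm. A picture is of the moment at which its call begins.
- order.close_job(): hands the job in, once; it reports no verdict.
The state is a dict: "clock": time; "joints": joint angles; "dq": joint speeds; "effort": joint torques, N m; "eef_pos": TCP position; "orientation": TCP orientation; "force": force on the tool from outside, world axes, zero at the start; "wrist_torque": the same for the moment, N m; "gripper_width": opening from 0.0 (shut) to 1.0 (fully open).
Only numpy, scipy, OpenCV 4.12 (cv2) and the standard library are available. Lean on these libraries where they do the work, as an engineer would, in place of code of your own. Each camera call takes 0.05 s, during which the arm holds its last target. There are 200 camera calls.

TASK

Weigh the amber dropper bottle on the bench balance: stand it upright in the pan and let go; then, pressing the black spring button of the brass poise just hard enough to free its catch, slide the poise along the notched beam, and let it latch where the red pointer comes to rest inside the green band with nothing touching it. The pivots are delicate: set the bottle down gently, keep every touch on the poise and its button below 12 N, do not press on the beam itself, and leave the glass jar standing where it is.

Things in the scene. Friction and masses are not known exactly. Their poses are not given: they have to be found in the camera images.
- balance_stand: grey balance stand, fixed: base 85 x 400 x 20 mm, column 126 mm high in the middle that carries the beam. Origin on the bench under the pivot; the pivot is 108 mm above it. Its +y axis points along the beam to the pan, its -y axis to the poise and the pointer; x is across the beam (the scale plate faces -x).
- beam: aluminium beam, bar 10 mm thick and 14 mm high, carrying pan and pointer; origin at the pivot, level with the bar's top; tips +-0.08 rad about the stand's x axis. Loads, a weak centring spring and damping act on it; it settles in about 1.5 s. Under it, on the -y side, 13 round teeth, 10 mm apart, hold the poise's catch. A push of 2 N or more on the poise tips it down to its stop.
- poise: brass sliding weight, 0.22 kg, 66 long x 25 x 32 mm, a loose saddle closed round the beam (cannot be lifted off). Origin on the beam's top at its middle; z up, y along the beam. Its catch locks it in a notch every 10 mm, 51, 61, ... 141 mm from the pivot; starts at one near the pivot. One notch outward (away from the pan) lowers the resting pointer by 6.6 mm.
- button_top (a point): middle of the top of the poise's button, 29 mm above the poise's origin when up: flat black pad, 30 mm across the beam x 44 mm along it, free on all sides, grippy: the poise can be dragged by closed fingertips pressed on it (the poise resists with about 1 to 2 N when freed, over 12 N when locked). The bare brass top below it is 8 mm above the origin.
- poise_button (a joint): travel of the button, m: about 0.0007 when up and latched in a notch, 0.010 fully down (9 N). Spring, 4 N at the start plus 0.5 N per mm; the catch is free of the teeth beyond 0.0045 (about 6.3 N); it is up to 0.0042 while the catch stands on a tooth. Released within 3 mm of a notch it snaps in by itself.
- pointer_tip (a point): tip of the red pointer at the far -y end of the beam, 222 mm from the pivot; it moves up and down +-17.7 mm between stops. High when the pan side is too heavy (poise must go outward), low when the poise is too far out.
- centre_mark (a point): point that the pointer tip reaches when the beam is level, in front of the middle of the green band (7.6 mm high) on the white scale plate; z up. Fixed to the stand.
- pan_centre (a point): centre of the inner floor of the round steel pan, 130 mm from the pivot on the +y side of the beam, 42 mm inner diameter, 8 mm rim height. With the beam level this floor is 117 mm above the bench; empty, it stands about 10 mm higher; under the bottle it sinks, softly, to 7 to 10 mm lower.
- sample_bottle: amber glass dropper bottle, 32 mm in diameter, 96 mm high with its black dropper cap, cylindrical body up to 55 mm. Loose, on the bench left of the balance; weight unknown, 0.09 to 0.18 kg. Origin at the centre of its underside, z up.
- glass_jar: open clear glass jar, 52 mm in diameter, 90 mm high, loose, a bystander. Origin at the centre of its underside, z up.

How it is judged:
By the outcome, as a careful person would: the job done as asked, in the order asked, and still so for the second after the job is handed in, with the robot touching nothing.
It also fails if it takes over 72 s, if anything falls off the work surface, if the arm or the gripper's body presses on something with over 40 N, if the wrist force passes 120 N, or if a joint passes its speed limit or range.

## Working session

There is one attempt and no reset: what is moved stays moved. The work goes in short steps, Python scripts to look and compute and a tool call to move; the robot and the scene stay as the last step left them, time stands still between calls to the robot, and variables do not carry over. Pictures are saved under pics/ and viewed, about 8 in all and at most 12, crops included, and the job is handed in when it is done.

Besides the shell and the picture viewer there is one more tool, called after ">>>" by a JSON object that holds its "name" and its "arguments", one argument or row to a line. play_rows: Moves the arm, as the interface text tells. Its arguments: {"type":"object","properties":{"motion":{"type":"array"},"fingers":{"type":"number"}},"required":["motion"]}

```bash
mkdir -p pics; ls; cat > h.py <<'E'
import sys; sys.path.insert(0,'.')
import numpy as np, cv2
from plant import telemetry, imaging, order, r
def cam(n):
    c=imaging.read_camera(n); return c
def save(c,f,crop=None,s=1):
    im=c["image"][:,:,::-1]
    if crop: x0,y0,x1,y1=crop; im=im[y0:y1,x0:x1]
    cv2.imwrite('pics/'+f,cv2.resize(im,None,fx=s,fy=s,interpolation=cv2.INTER_CUBIC))
def pts(c):
    K=np.array(c["K"]);z=c["z_map"];v,u=np.mgrid[0:z.shape[0],0:z.shape[1]]
    P=np.stack([(u-K[0,2])/K[0,0]*z,(v-K[1,2])/K[1,1]*z,z],-1)
    return P@np.array(c["rotation"]).T+np.array(c["position"])
def ray(c,u,v,zh):
    K=np.array(c["K"]);d=np.array(c["rotation"])@np.array([(u-K[0,2])/K[0,0],(v-K[1,2])/K[1,1],1]);o=np.array(c["position"])
    return o+d*(zh-o[2])/d[2]
E
python3 - <<'E'
from h import *
a=cam("scene");b=cam("top");save(a,'s0.png');save(b,'t0.png')
for c in(a,b):print(c["K"],c["position"],c["rotation"])
print(telemetry.get_state(),r.grip_depth)
E
```

```text
pics
[[374.31203112   0.         257.06103794]
 [  0.         374.31203112 192.90048128]
 [  0.           0.           1.        ]] [0.01031996 0.59691591 0.64902584] [-125.28667102   -0.58876256 -134.88381705]
[[488.68756888   0.         258.39266232]
 [  0.         488.68756888 195.25413344]
 [  0.           0.           1.        ]] [0.3897981  0.02219647 1.27695943] [-171.87014476    1.75192501  -89.06279745]
{'clock': 0.1, 'joints': array([-7.47768759e+01,  2.05951042e+01,  8.65918758e+01,  1.11145084e-03,
        7.29084644e+01, -6.59660724e+00]), 'dq': array([ 0.03958325, -0.07347607, -0.17847069, -0.01959195, -0.02601646,
        0.10623546]), 'effort': array([ 3.03074148e-04, -5.16358638e+01, -2.71405578e+01,  6.76325429e-02,
        2.76671100e-02, -2.63722535e-05]), 'eef_pos': array([ 0.22283111, -0.55642393,  0.22188623]), 'orientation': array([-1.79905309e+02, -1.20192886e-02,  2.18193938e+01]), 'force': array([0.70899568, 0.06469303, 0.29350285]), 'wrist_torque': array([-0.04704017,  0.00393365,  0.02274879]), 'gripper_width': 1.0032147315571145} 0.0187
```

Camera rotation is rpy in degrees; I'll convert it.

```bash
python3 - <<'E'
s=open('h.py').read()
s=s.replace('    c=imaging.read_camera(n); return c',"    c=dict(imaging.read_camera(n)); c['rotation']=R.from_euler('xyz',c['rotation'],degrees=True).as_matrix(); return c").replace('import numpy as np, cv2','import numpy as np, cv2\nfrom scipy.spatial.transform import Rotation as R')
open('h.py','w').write(s)
E
```

```text
(no output)
```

View pics/s0.png

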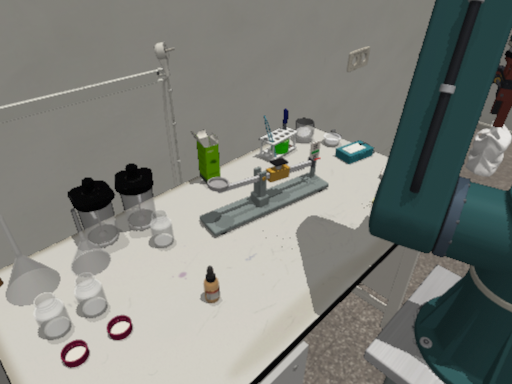

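View pics/t0.png

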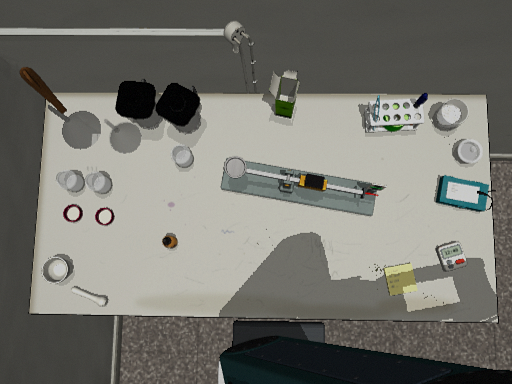

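The pictures show the bottle at scene (211,287) / top (170,241), the jar at top (183,157), the pan at top (235,167), the poise at top (313,182) and the red pointer at about top (372,190).

```bash
python3 - <<'E'
from h import *
b=cam("top");a=cam("scene")
for n,c,boxes in (("top",b,dict(bottle=(150,225,190,255),poise=(295,170,332,195),pan=(220,150,250,182),base=(215,150,382,216),jar=(168,140,198,172),ptr=(355,178,392,202))),("scene",a,dict(bottle=(195,260,228,308),poise=(255,150,295,185),ptr=(300,135,330,185),jar=(145,208,178,252),pan=(200,172,235,195)))):
    P=pts(c);hsv=cv2.cvtColor(c["image"],cv2.COLOR_RGB2HSV)
    for k,(x0,y0,x1,y1) in boxes.items():
        p=P[y0:y1,x0:x1].reshape(-1,3);h=hsv[y0:y1,x0:x1].reshape(-1,3).astype(int)
        vv,uu=np.mgrid[y0:y1,x0:x1];uv=np.stack([uu,vv],-1).reshape(-1,2)
        H,S,V=h.T
        if k in("bottle",):m=(p[:,2]>.01)
        elif k=="poise":m=(V<60)
        elif k=="ptr":m=((H<8)|(H>172))&(S>120)
        elif k=="base":m=(p[:,2]>.01)&(p[:,2]<.03)
        else:m=(p[:,2]>.02)
        q=p[m];
        if len(q)==0: print(n,k,0);continue
        print(n,k,m.sum(),'uv',uv[m].mean(0).round(1),'med',np.median(q,0).round(4),'lo',np.percentile(q,3,axis=0).round(3),'hi',np.percentile(q,97,axis=0).round(3))
        if k=="base":
            print(cv2.minAreaRect((q[:,:2]*1000).astype(np.float32)))
        if k=="poise":
            y=(H>10)&(H<30)&(S>150); print(' brass',y.sum(),np.median(p[y],0).round(4), uv[y].mean(0))
        if n=="top" and k=="bottle":
            t=p[:,2]>.08; print(' cap',np.median(p[t],0),t.sum())
save(b,'t1.png',(215,145,395,215),4)
E
```

```text
top bottle 172 uv [169.4 241.4] med [0.4431 0.2819 0.0573] lo [0.429 0.272 0.013] hi [0.458 0.299 0.099]
 cap [0.44347779 0.28587797 0.09511167] 30
top poise 254 uv [313.4 181.4] med [ 0.5875 -0.071   0.1335] lo [ 0.574 -0.092  0.1  ] hi [ 0.603 -0.042  0.138]
 brass 134 [ 0.5843 -0.0511  0.113 ] [310.15671642 183.37313433]
top pan 558 uv [236.1 169.2] med [0.6183 0.1151 0.1287] lo [0.597 0.088 0.021] hi [0.646 0.152 0.141]
top base 3438 uv [301.4 189.8] med [ 0.5815 -0.0495  0.0213] lo [ 0.533 -0.221  0.016] hi [0.645 0.146 0.026]
((596.33837890625, -40.420166015625), (400.552734375, 102.91545104980469), 78.58169555664062)
top jar 404 uv [181.4 155.4] med [0.6616 0.2593 0.0666] lo [0.642 0.238 0.025] hi [0.685 0.283 0.093]
top ptr 26 uv [370.2 193.5] med [ 0.5658 -0.2134  0.0926] lo [ 0.562 -0.226  0.033] hi [ 0.578 -0.198  0.098]
scene bottle 429 uv [211.4 285. ] med [0.4378 0.2946 0.0527] lo [0.429 0.28  0.013] hi [0.451 0.305 0.096]
scene poise 80 uv [278.3 161.8] med [ 0.5862 -0.0644  0.1336] lo [ 0.574 -0.084  0.13 ] hi [ 0.6   -0.049  0.136]
 brass 227 [ 0.5805 -0.0583  0.1038] [277.81938326 172.8722467 ]
scene ptr 6 uv [315.5 158.5] med [ 0.5649 -0.2075  0.0943] lo [ 0.562 -0.222  0.087] hi [ 0.576 -0.196  0.1  ]
scene jar 747 uv [159.2 224.4] med [0.6551 0.2679 0.0608] lo [0.641 0.246 0.023] hi [0.738 0.29  0.092]
scene pan 417 uv [218.  181.7] med [0.6253 0.1049 0.1283] lo [ 0.595 -0.011  0.024] hi [0.808 0.143 0.138]
```

View pics/t1.png

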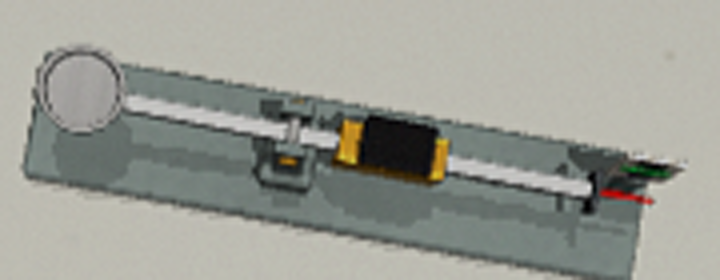

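The balance, seen close: pan at top pixel (235.5,167), button at (315,181), pointer at about (371,194). Next I work out the geometry and first offsets.

```bash
cat >> h.py <<'E'
def goto(x,y,z,yaw=None):
    s=telemetry.get_state();Rt=R.from_euler('xyz',s['orientation'],degrees=True)
    o=Rt.inv().apply(np.array([x,y,z])-s['eef_pos'])*1000
    rv=np.zeros(3)
    if yaw is not None: rv=(Rt.inv()*R.from_euler('xyz',[180,0,yaw],degrees=True)).as_rotvec()
    print('off',o.round(1).tolist(),'rot',rv.round(4).tolist(),'len',np.linalg.norm(o).round(),'yaw',s['orientation'].round(2),'F',s['force'].round(2),'t',s['clock'])
E
python3 - <<'E'
from h import *
b=cam("top")
hsv=cv2.cvtColor(b["image"],cv2.COLOR_RGB2HSV)
m=(hsv[170:196,296:334,2]<60).astype(np.uint8)
n,l,st,ce=cv2.connectedComponentsWithStats(m);i=1+st[1:,4].argmax()
c=ce[i]+[296,170];print('btn px',c,st[i]);B=ray(b,*c,.134)
pan=ray(b,235.4,167.1,.135);print('pan',pan,'btn',B,'dist',np.linalg.norm((pan-B)[:2]))
d=(pan-B)[:2];print('beam dir deg',np.degrees(np.arctan2(d[1],d[0])))
print('ptr',ray(b,378,195,.09),ray(b,366,193.5,.09))
print('bottle cap ray',ray(b,170,238.5,.096), 'base',ray(b,170,243,.02))
goto(.5,-.2,.25);goto(.5,-.2,.25,-11.5)
E
```

```text
btn px [313.87755102 181.38367347] [  5   4  24  17 245]
pan [0.61956747 0.11575207 0.135     ] btn [ 0.58726162 -0.07090895  0.134     ] dist 0.18943601265271015
beam dir deg 80.18095532250152
ptr [ 0.56294232 -0.23025204  0.09      ] [ 0.56629174 -0.20125456  0.09      ]
bottle cap ray [0.44946661 0.27379433 0.096     ] base [0.4417406  0.28949875 0.02      ]
off [389.8, -228.2, -27.5] rot [0.0, 0.0, 0.0] len 453.0 yaw [-1.7995e+02 -1.0000e-02  2.1820e+01] F [-0.17 -0.17 -0.66] t 0.25
off [389.8, -228.2, -27.5] rot [-0.0008, 0.0001, 0.5815] len 453.0 yaw [-1.7995e+02 -1.0000e-02  2.1820e+01] F [-0.17 -0.17 -0.66] t 0.25
```

>>> {"name": "play_rows", "arguments": {
  "motion": [
    {"offset":[390,-228,-28],"rot":[0,0,0.555]},
    {"offset":[390,-228,-28],"rot":[0,0,0.555]},
    {"offset":[390,-228,-28],"rot":[0,0,0.555]},
    {"offset":[390,-228,-28],"rot":[0,0,0.555]},
    {"offset":[390,-228,-28],"rot":[0,0,0.555]},
    {"offset":[390,-228,-28],"rot":[0,0,0.555]},
    {"offset":[390,-228,-28],"rot":[0,0,0.555]},
    {"offset":[390,-228,-28],"rot":[0,0,0.555]},
    {"offset":[390,-228,-28],"rot":[0,0,0.555]},
    {"offset":[390,-228,-28],"rot":[0,0,0.555]},
    {"offset":[390,-228,-28],"rot":[0,0,0.555]}
  ],
  "fingers": -1
}}

```text
clock: 1.35
eef_pos: [0.5008, -0.199, 0.2505]
orientation: [-180.0, 0.0, -9.8]
force: [-0.6, 0.4, -0.2]
gripper_width: 0.999
```

```bash
python3 - <<'E'
from h import *
P=pts(cam("top"));q=P[225:258,150:192].reshape(-1,3);
for lo,hi in((.02,.05),(.08,.11)):
    k=q[(q[:,2]>lo)&(q[:,2]<hi)];print(k.mean(0),k.min(0),k.max(0))
print(telemetry.get_state()['eef_pos'])
goto(.445,.286,.2,-10)
E
```

```text
[0.443486   0.27555765 0.03702396] [0.43074084 0.27124161 0.02013032] [0.45825611 0.28151335 0.04995223]
[0.44508952 0.28601291 0.09248262] [0.43881009 0.28151342 0.08172353] [0.45097207 0.29061764 0.10230825]
[ 0.49998673 -0.20012325  0.25029366]
off [-137.6, -469.4, 50.5] rot [-0.0002, 0.001, 0.0019] len 492.0 yaw [-1.7999e+02  6.0000e-02 -9.8900e+00] F [ 0.73 -0.33 -0.55] t 1.4
```

>>> {"name": "play_rows", "arguments": {
  "motion": [
    {"offset":[-138,-470,50],"rot":[0,0,0]},
    {"offset":[-138,-470,50],"rot":[0,0,0]},
    {"offset":[-138,-470,50],"rot":[0,0,0]},
    {"offset":[-138,-470,50],"rot":[0,0,0]},
    {"offset":[-138,-470,50],"rot":[0,0,0]},
    {"offset":[-138,-470,50],"rot":[0,0,0]},
    {"offset":[-138,-470,50],"rot":[0,0,0]},
    {"offset":[-138,-470,50],"rot":[0,0,0]},
    {"offset":[-138,-470,50],"rot":[0,0,0]},
    {"offset":[-138,-470,50],"rot":[0,0,0]},
    {"offset":[-138,-470,50],"rot":[0,0,0]},
    {"offset":[-138,-470,50],"rot":[0,0,0]}
  ]
}}

```text
clock: 2.6
eef_pos: [0.4449, 0.2853, 0.2001]
orientation: [179.9, 0.1, -9.9]
force: [0.3, 0.1, -0.2]
gripper_width: 1.002
```

```bash
python3 - <<'E'
from h import *
a=cam("scene");save(a,'s1.png',(120,180,300,330),3)
goto(.445,.287,.0225,-10)
E
```

```text
off [-0.2, -2.4, 177.8] rot [0.0012, 0.0013, 0.0009] len 178.0 yaw [ 1.7993e+02  8.0000e-02 -9.9500e+00] F [ 0.07 -1.39  0.36] t 2.65
```

View pics/s1.png

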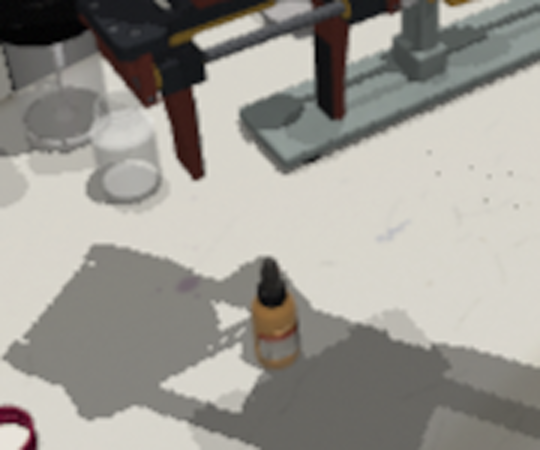

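The open red fingers hang over the bottle, which stands at crop (272,330), and all is clear, so I descend. I close in the next call.

>>> {"name": "play_rows", "arguments": {
  "motion": [
    {"offset":[0,-2,40]},
    {"offset":[0,-2,80]},
    {"offset":[0,-2,120]},
    {"offset":[0,-2,150]},
    {"offset":[0,-2,170]},
    {"offset":[0,-2,177.5]},
    {"offset":[0,-2,177.5]},
    {"offset":[0,-2,177.5]}
  ]
}}

```text
validation failed for argument at $.mo...
```

>>> {"name": "play_rows", "arguments": {
  "motion": [
    {"offset":[0,0,0]},
    {"offset":[0,0,0]},
    {"offset":[0,0,0]},
    {"offset":[0,0,0]},
    {"offset":[0,0,0]},
    {"offset":[0,0,0]},
    {"offset":[0,0,0]},
    {"offset":[0,0,0]}
  ],
  "fingers": 1
}}

```text
validation failed for argument at $.mo...
```

>>> {"name": "play_rows", "arguments": {
  "motion": [
    {"offset":[0,0,-20]},
    {"offset":[0,0,-60]},
    {"offset":[0,0,-100]},
    {"offset":[0,0,-140]},
    {"offset":[0,0,-175]},
    {"offset":[0,0,-175]}
  ]
}}

```text
validation failed for argument at $.mo...
```

```bash
python3 - <<'E'
from h import *
goto(.6195,.116,.2,-10)
E
```

```text
off [201.0, 136.1, 0.2] rot [0.0012, 0.0013, 0.0009] len 243.0 yaw [ 1.7993e+02  8.0000e-02 -9.9500e+00] F [ 0.07 -1.39  0.36] t 2.65
```

The rows need "rot" spelled out; nothing moved.

>>> {"name": "play_rows", "arguments": {
  "motion": [
    {"offset":[0,-2,40],"rot":[0,0,0]},
    {"offset":[0,-2,80],"rot":[0,0,0]},
    {"offset":[0,-2,120],"rot":[0,0,0]},
    {"offset":[0,-2,150],"rot":[0,0,0]},
    {"offset":[0,-2,170],"rot":[0,0,0]},
    {"offset":[0,-2,177.5],"rot":[0,0,0]},
    {"offset":[0,-2,177.5],"rot":[0,0,0]},
    {"offset":[0,-2,177.5],"rot":[0,0,0]}
  ]
}}

```text
clock: 3.45
eef_pos: [0.4462, 0.2859, 0.0238]
orientation: [180.0, 0.0, -10.0]
force: [1.0, -0.9, -0.1]
gripper_width: 1.001
```

>>> {"name": "play_rows", "arguments": {
  "motion": [
    {"offset":[0,0,0],"rot":[0,0,0]},
    {"offset":[0,0,0],"rot":[0,0,0]},
    {"offset":[0,0,0],"rot":[0,0,0]},
    {"offset":[0,0,0],"rot":[0,0,0]},
    {"offset":[0,0,0],"rot":[0,0,0]},
    {"offset":[0,0,0],"rot":[0,0,0]},
    {"offset":[0,0,0],"rot":[0,0,0]},
    {"offset":[0,0,0],"rot":[0,0,0]}
  ],
  "fingers": 1
}}

```text
clock: 4.25
eef_pos: [0.4463, 0.2861, 0.0238]
orientation: [180.0, -0.0, -10.0]
force: [-0.1, 0.1, -0.2]
gripper_width: 0.356
```

Gripped: 0.356 × 88 mm ≈ 31 mm, matching the 32 mm bottle. The underside is 23.8 mm below the TCP. Lift.

>>> {"name": "play_rows", "arguments": {
  "motion": [
    {"offset":[0,0,-10],"rot":[0,0,0]},
    {"offset":[0,0,-40],"rot":[0,0,0]},
    {"offset":[0,0,-80],"rot":[0,0,0]},
    {"offset":[0,0,-120],"rot":[0,0,0]},
    {"offset":[0,0,-160],"rot":[0,0,0]},
    {"offset":[0,0,-180],"rot":[0,0,0]},
    {"offset":[0,0,-180],"rot":[0,0,0]},
    {"offset":[0,0,-180],"rot":[0,0,0]}
  ]
}}

```text
clock: 5.05
eef_pos: [0.4459, 0.2859, 0.2036]
orientation: [180.0, -0.0, -10.0]
force: [0.0, -0.1, -2.0]
gripper_width: 0.355
```

```bash
python3 - <<'E'
from h import *
b=cam("top")
# refine pan: bright round patch, rim depth
P=pts(b)
q=P[148:186,216:256];m=((q[...,2]>.118)&(q[...,2]<.145)).astype(np.uint8)
cs,_=cv2.findContours(m,0,2);c=max(cs,key=cv2.contourArea)
(u,v),rad=cv2.minEnclosingCircle(c);print('circ',u+216,v+148,rad,ray(b,u+216,v+148,.135))
k=q[m>0];print(k[:,:2].min(0),k[:,:2].max(0),np.median(k,0))
s=b["image"][148:186,216:256].astype(int)
for i in range(4):print(telemetry.get_state()['force'],telemetry.get_state()['gripper_width'])
goto(.6195,.116,.204,-10)
E
```

```text
circ 236.9528293609619 167.11320686340332 13.000679969787598 [0.61957316 0.11204162 0.135     ]
[0.59494438 0.0694517 ] [0.64669825 0.14273814] [0.62065927 0.11688691 0.13045398]
[ 0.40008361  0.22805511 -1.061196  ] 0.35653664972500365
[ 0.40008361  0.22805511 -1.061196  ] 0.35653664972500365
[ 0.40008361  0.22805511 -1.061196  ] 0.35653664972500365
[ 0.40008361  0.22805511 -1.061196  ] 0.35653664972500365
off [201.2, 136.7, -1.6] rot [0.0015, 0.0018, -0.0005] len 243.0 yaw [ 1.7991e+02  1.0000e-01 -1.0030e+01] F [ 0.4   0.23 -1.06] t 5.1
```

>>> {"name": "play_rows", "arguments": {
  "motion": [
    {"offset":[25,17,0],"rot":[0,0,0]},
    {"offset":[60,41,0],"rot":[0,0,0]},
    {"offset":[95,65,0],"rot":[0,0,0]},
    {"offset":[130,89,0],"rot":[0,0,0]},
    {"offset":[165,113,0],"rot":[0,0,0]},
    {"offset":[190,130,0],"rot":[0,0,0]},
    {"offset":[202,137,0],"rot":[0,0,0]},
    {"offset":[202,137,0],"rot":[0,0,0]},
    {"offset":[202,137,0],"rot":[0,0,0]},
    {"offset":[202,137,0],"rot":[0,0,0]}
  ]
}}

```text
clock: 6.1
eef_pos: [0.6186, 0.1168, 0.2019]
orientation: [179.9, 0.2, -10.0]
force: [-0.5, -0.1, -1.6]
gripper_width: 0.36
```

```bash
python3 - <<'E'
from h import *
a=cam("scene");save(a,'s2.png',(170,110,300,220),5)
print(telemetry.get_state()['eef_pos'])
E
```

```text
[0.6188757  0.11682376 0.20219757]
```

View pics/s2.png

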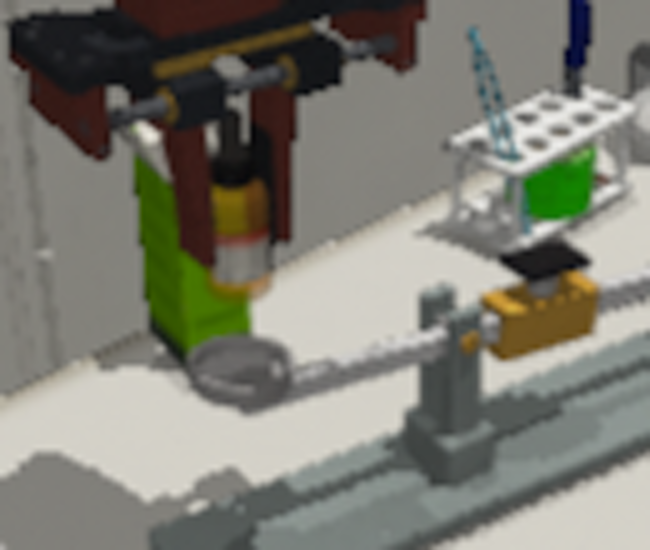

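The bottle hangs upright over the pan: underside near crop (243,293), pan rim spanning crop x 188–293. I'll check centring by projection.

```bash
python3 - <<'E'
from h import *
a=cam("scene");K=a["K"]
def pr(p):
    q=a["rotation"].T@(np.array(p)-a["position"]);u=K@q/q[2];return ((u[:2]-[170,110])*5).round(1)
e=telemetry.get_state()['eef_pos']
print('bottom now',pr([e[0],e[1],e[2]-.0238]),'at rim level',pr([e[0],e[1],.135]),'floor',pr([e[0],e[1],.127]))
for d in([.024,0],[-.024,0],[0,.024],[0,-.024]):print(pr([e[0]+d[0],e[1]+d[1],.135]))
goto(.619,.117,.204,-10)
E
```

```text
bottom now [239.3 286.1] at rim level [243.7 361.7] floor [244.5 375.1]
[212.8 342.6]
[275.6 381.3]
[205.9 380.6]
[280.5 343.2]
off [-0.2, -0.2, -1.6] rot [0.0014, 0.0025, 0.001] len 2.0 yaw [ 1.7992e+02  1.4000e-01 -9.9400e+00] F [-0.01  0.35 -0.58] t 6.2
```

>>> {"name": "play_rows", "arguments": {
  "motion": [
    {"offset":[1.4,-1.4,10],"rot":[0,0,0]},
    {"offset":[1.4,-1.4,20],"rot":[0,0,0]},
    {"offset":[1.4,-1.4,30],"rot":[0,0,0]},
    {"offset":[1.4,-1.4,38],"rot":[0,0,0]},
    {"offset":[1.4,-1.4,44],"rot":[0,0,0]},
    {"offset":[1.4,-1.4,44],"rot":[0,0,0]},
    {"offset":[1.4,-1.4,44],"rot":[0,0,0]}
  ]
}}

```text
clock: 6.9
eef_pos: [0.6207, 0.1178, 0.1584]
orientation: [179.9, 0.1, -10.0]
force: [1.1, -0.3, -2.4]
gripper_width: 0.356
```

>>> {"name": "play_rows", "arguments": {
  "motion": [
    {"offset":[0,0,1.5],"rot":[0,0,0]},
    {"offset":[0,0,3],"rot":[0,0,0]},
    {"offset":[0,0,4.5],"rot":[0,0,0]},
    {"offset":[0,0,6],"rot":[0,0,0]},
    {"offset":[0,0,7.5],"rot":[0,0,0]},
    {"offset":[0,0,9],"rot":[0,0,0]},
    {"offset":[0,0,10.5],"rot":[0,0,0]},
    {"offset":[0,0,12],"rot":[0,0,0]},
    {"offset":[0,0,13.5],"rot":[0,0,0]},
    {"offset":[0,0,15],"rot":[0,0,0]}
  ]
}}

```text
clock: 7.9
eef_pos: [0.6207, 0.1178, 0.1432]
orientation: [179.9, 0.1, -10.0]
force: [0.3, 0.1, -1.6]
gripper_width: 0.356
```

```bash
python3 - <<'E'
from h import *
a=cam("scene");save(a,'s3.png',(170,110,340,220),4)
goto(.6205,.118,.133,-10)
E
```

```text
off [-0.1, -0.3, 10.0] rot [0.0015, 0.0029, 0.0009] len 10.0 yaw [ 1.7991e+02  1.6000e-01 -9.9500e+00] F [-0.66  0.56 -0.75] t 7.95
```

View pics/s3.png

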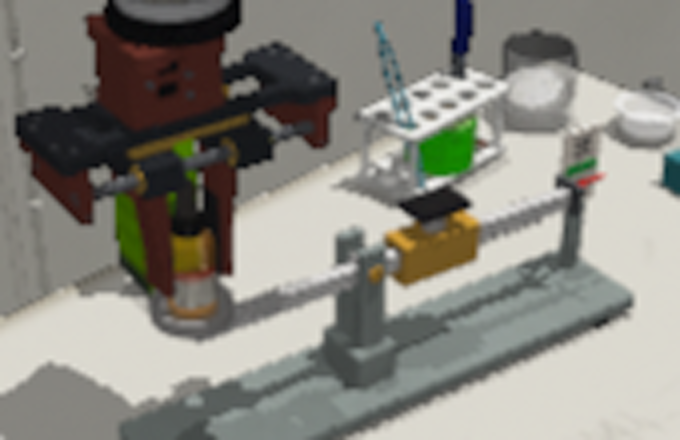

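The bottle's base is inside the pan rim at crop (192,315) and the beam is sinking with it. I continue slowly.

>>> {"name": "play_rows", "arguments": {
  "motion": [
    {"offset":[0,0,1],"rot":[0,0,0]},
    {"offset":[0,0,2],"rot":[0,0,0]},
    {"offset":[0,0,3],"rot":[0,0,0]},
    {"offset":[0,0,4],"rot":[0,0,0]},
    {"offset":[0,0,5],"rot":[0,0,0]},
    {"offset":[0,0,6],"rot":[0,0,0]},
    {"offset":[0,0,7],"rot":[0,0,0]},
    {"offset":[0,0,8],"rot":[0,0,0]},
    {"offset":[0,0,8],"rot":[0,0,0]}
  ]
}}

```text
clock: 8.85
eef_pos: [0.6206, 0.1177, 0.1348]
orientation: [179.9, 0.2, -9.9]
force: [0.2, 0.5, -0.6]
gripper_width: 0.355
```

```bash
python3 - <<'E'
from h import *
c=cam("scene");P=pts(c);hsv=cv2.cvtColor(c["image"],cv2.COLOR_RGB2HSV)
H,S,V=[hsv[135:180,295:335,i].astype(int) for i in range(3)]
for n,m in(("red",((H<8)|(H>172))&(S>120)),("green",(H>50)&(H<85)&(S>100))):
    vv,uu=np.nonzero(m);print(n,len(vv),uu.mean()+295,vv.mean()+135,uu.min()+295,uu.max()+295,vv.min()+135,vv.max()+135,np.median(P[135:180,295:335][m],0))
goto(.6205,.118,.133,-10)
E
```

```text
red 3 317.6666666666667 150.33333333333334 316 319 150 151 [ 0.56425324 -0.21329884  0.1202312 ]<stdin>:5: RuntimeWarning: Mean of empty slice.
  ret = ret.dtype.type(ret / rcount)
Traceback (most recent call last):
ValueError: zero-size array to reduction operation minimum which has no identity
```

>>> {"name": "play_rows", "arguments": {
  "motion": [
    {"offset":[0,0,0.5],"rot":[0,0,0]},
    {"offset":[0,0,1],"rot":[0,0,0]},
    {"offset":[0,0,1.5],"rot":[0,0,0]},
    {"offset":[0,0,1.8],"rot":[0,0,0]},
    {"offset":[0,0,1.8],"rot":[0,0,0]},
    {"offset":[0,0,1.8],"rot":[0,0,0]},
    {"offset":[0,0,1.8],"rot":[0,0,0]}
  ]
}}

```text
clock: 9.6
eef_pos: [0.6206, 0.1177, 0.1331]
orientation: [179.9, 0.2, -9.9]
force: [-0.7, 0.3, -0.0]
gripper_width: 0.355
```

>>> {"name": "play_rows", "arguments": {
  "motion": [
    {"offset":[0,0,0],"rot":[0,0,0]},
    {"offset":[0,0,0],"rot":[0,0,0]},
    {"offset":[0,0,0],"rot":[0,0,0]},
    {"offset":[0,0,0],"rot":[0,0,0]},
    {"offset":[0,0,0],"rot":[0,0,0]},
    {"offset":[0,0,0],"rot":[0,0,0]}
  ],
  "fingers": -0.5
}}

```text
clock: 10.2
eef_pos: [0.6206, 0.1177, 0.1332]
orientation: [179.9, 0.2, -9.9]
force: [0.1, -1.5, -0.3]
gripper_width: 0.747
```

>>> {"name": "play_rows", "arguments": {
  "motion": [
    {"offset":[0,0,-15],"rot":[0,0,0]},
    {"offset":[0,0,-40],"rot":[0,0,0]},
    {"offset":[0,0,-70],"rot":[0,0,0]},
    {"offset":[0,0,-100],"rot":[0,0,0]},
    {"offset":[0,0,-115],"rot":[0,0,0]},
    {"offset":[0,0,-115],"rot":[0,0,0]},
    {"offset":[0,0,-115],"rot":[0,0,0]}
  ]
}}

```text
clock: 10.9
eef_pos: [0.6207, 0.1178, 0.2478]
orientation: [179.9, 0.2, -9.9]
force: [-0.0, -0.0, -0.7]
gripper_width: 0.75
```

```bash
python3 - <<'E'
from h import *
c=cam("scene");save(c,'s4.png',(190,120,350,220),4)
P=pts(c);hsv=cv2.cvtColor(c["image"],cv2.COLOR_RGB2HSV)
H,S,V=[hsv[130:180,295:335,i].astype(int) for i in range(3)]
for n,m in(("red",((H<8)|(H>172))&(S>100)),("green",(H>40)&(H<90)&(S>80))):
    vv,uu=np.nonzero(m);print(n,list(zip(uu+295,vv+130))[:20])
    if len(vv):print(np.median(P[130:180,295:335][m],0))
m=(hsv[145:175,255:300,2]<60);q=P[145:175,255:300][m];print('btn',len(q),np.median(q,0),q.min(0),q.max(0))
goto(.5885,-.071,.25,-10)
E
```

```text
red [(np.int64(317), np.int64(148)), (np.int64(318), np.int64(148)), (np.int64(319), np.int64(148)), (np.int64(315), np.int64(149)), (np.int64(316), np.int64(149)), (np.int64(317), np.int64(149)), (np.int64(315), np.int64(150)), (np.int64(316), np.int64(150))]
[ 0.56526594 -0.21120733  0.12635119]
green [(np.int64(318), np.int64(150)), (np.int64(316), np.int64(151)), (np.int64(317), np.int64(151))]
[ 0.57643129 -0.22677982  0.10860123]
btn 100 [ 0.58727101 -0.06062209  0.14273569] [ 0.57267516 -0.08496267  0.12164034] [ 0.6059346  -0.04430399  0.14671352]
off [1.4, 191.4, -2.7] rot [0.002, 0.0045, 0.0009] len 191.0 yaw [179.88   0.26  -9.95] F [-0.38  0.06 -0.7 ] t 10.95
```

View pics/s4.png

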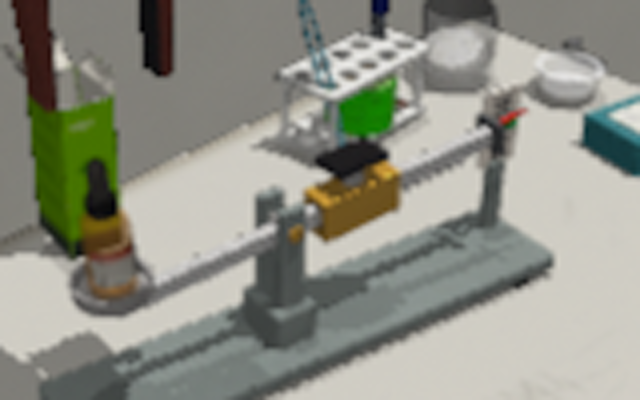

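The bottle stands in the pan at crop (108,290), the beam is down on the pan side and the pointer is high at crop (512,118). Next I move over the button with shut fingers and measure the pointer.

>>> {"name": "play_rows", "arguments": {
  "motion": [
    {"offset":[0,40,0],"rot":[0,0,0]},
    {"offset":[0,80,0],"rot":[0,0,0]},
    {"offset":[0,120,0],"rot":[0,0,0]},
    {"offset":[0,160,0],"rot":[0,0,0]},
    {"offset":[0.3,190.5,0],"rot":[0,0,0]},
    {"offset":[0.3,190.5,10],"rot":[0,0,0]},
    {"offset":[0.3,190.5,30],"rot":[0,0,0]},
    {"offset":[0.3,190.5,50],"rot":[0,0,0]},
    {"offset":[0.3,190.5,60],"rot":[0,0,0]},
    {"offset":[0.3,190.5,60],"rot":[0,0,0]}
  ],
  "fingers": 1
}}

```text
clock: 11.95
eef_pos: [0.5855, -0.0689, 0.1847]
orientation: [179.9, 0.6, -9.9]
force: [-0.3, 0.1, -0.0]
gripper_width: 0.006
```

```bash
cat >> h.py <<'E'
U=np.array([np.cos(np.radians(80.2)),np.sin(np.radians(80.2)),0]);PIV=np.array([.598,-.011,0])
def onplane(c,u,v):
    K=np.array(c["K"]);d=c["rotation"]@np.array([(u-K[0,2])/K[0,0],(v-K[1,2])/K[1,1],1]);o=np.array(c["position"])
    n=np.array([U[1],-U[0],0]);t=n@(PIV-o)/(n@d);p=o+t*d;return round(float(-(p-PIV)@U)*1000,1),round(float(p[2])*1000,1)
def pointer(c,im=None):
    im=(c["image"] if im is None else im)[135:185,300:335].astype(float)
    red=np.clip(im[...,0]-np.maximum(im[...,1],im[...,2])-35,0,None)
    gr=np.clip(im[...,1]-np.maximum(im[...,0],im[...,2])-20,0,None)
    vv,uu=np.mgrid[135:185,300:335]
    for n,w in(("red",red),("green",gr)):
        if w.sum()>0:
            u,v=(uu*w).sum()/w.sum(),(vv*w).sum()/w.sum();k=w>0
            i=np.nonzero(k);print(n,'px',round(u,2),round(v,2),'n',k.sum(),'along,z',onplane(c,u,v), 'extent u',uu[k].min(),uu[k].max(),'v',vv[k].min(),vv[k].max())
E
python3 - <<'E'
from h import *
c=cam("scene")
pointer(c,cv2.imread('pics/s0.png')[:,:,::-1]);pointer(c)
save(c,'s5.png',(250,130,340,190),8)
goto(.5875,-.070,.140,-10)
E
```

```text
red px 316.49 158.34 n 14 along,z (201.9, 95.5) extent u 314 320 v 157 160
green px 314.82 151.31 n 19 along,z (191.7, 122.3) extent u 311 318 v 149 153
red px 317.05 148.71 n 13 along,z (199.6, 128.4) extent u 315 321 v 147 150
green px 317.64 150.56 n 3 along,z (202.9, 121.3) extent u 317 318 v 150 151
off [1.5, 0.5, 46.1] rot [0.0017, 0.0074, 0.0015] len 46.0 yaw [179.9    0.42  -9.92] F [ 0.51 -0.24  0.43] t 12.0
```

View pics/s5.png

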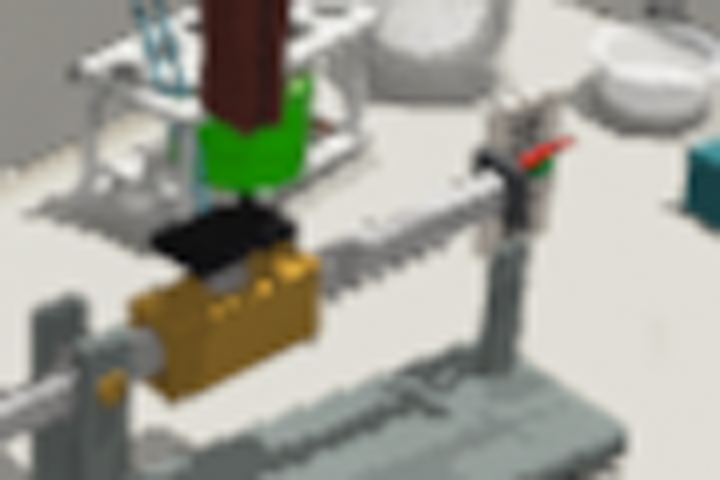

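The shut fingertips are over the pad at crop (225,230), with the pointer high, near its stop. Its position (about +17 mm) and the lifted weight (about 1.3 N) suggest 3–5 notches, so I'll try 4 first. Approach and press.

>>> {"name": "play_rows", "arguments": {
  "motion": [
    {"offset":[1.5,0.5,15],"rot":[0.002,0.007,0]},
    {"offset":[1.5,0.5,28],"rot":[0.002,0.007,0]},
    {"offset":[1.5,0.5,38],"rot":[0.002,0.007,0]},
    {"offset":[1.5,0.5,42],"rot":[0.002,0.007,0]},
    {"offset":[1.5,0.5,44],"rot":[0.002,0.007,0]},
    {"offset":[1.5,0.5,46],"rot":[0.002,0.007,0]},
    {"offset":[1.5,0.5,48],"rot":[0.002,0.007,0]},
    {"offset":[1.5,0.5,50],"rot":[0.002,0.007,0]},
    {"offset":[1.5,0.5,52],"rot":[0.002,0.007,0]},
    {"offset":[1.5,0.5,53.5],"rot":[0.002,0.007,0]},
    {"offset":[1.5,0.5,53.5],"rot":[0.002,0.007,0]}
  ]
}}

```text
clock: 13.1
eef_pos: [0.5878, -0.0702, 0.1327]
orientation: [-180.0, -0.0, -9.9]
force: [1.0, -2.9, 3.7]
gripper_width: 0.01
```

>>> {"name": "play_rows", "arguments": {
  "motion": [
    {"offset":[0,0,1],"rot":[0,0,0]},
    {"offset":[0,0,2],"rot":[0,0,0]},
    {"offset":[0,0,3],"rot":[0,0,0]},
    {"offset":[0,0,3],"rot":[0,0,0]}
  ]
}}

```text
clock: 13.5
eef_pos: [0.588, -0.0701, 0.1296]
orientation: [-180.0, -0.0, -9.9]
force: [-0.4, -1.7, 4.2]
gripper_width: 0.005
```

>>> {"name": "play_rows", "arguments": {
  "motion": [
    {"offset":[0,0,1],"rot":[0,0,0]},
    {"offset":[0,0,2],"rot":[0,0,0]},
    {"offset":[0,0,3],"rot":[0,0,0]},
    {"offset":[0,0,3],"rot":[0,0,0]}
  ]
}}

```text
clock: 13.9
eef_pos: [0.5882, -0.0698, 0.1269]
orientation: [-179.9, -0.1, -9.9]
force: [0.0, -0.5, 6.3]
gripper_width: 0.006
```

>>> {"name": "play_rows", "arguments": {
  "motion": [
    {"offset":[0,0,0.5],"rot":[0,0,0]},
    {"offset":[0,0,1],"rot":[0,0,0]},
    {"offset":[0,0,1],"rot":[0,0,0]}
  ]
}}

```text
clock: 14.2
eef_pos: [0.5884, -0.0695, 0.1262]
orientation: [-179.9, -0.1, -9.9]
force: [-1.4, -1.2, 6.5]
gripper_width: 0.009
```

```bash
python3 - <<'E'
from h import *
for i in range(5):
    cam("scene") if i<4 else 0; s=telemetry.get_state();print(s['clock'],s['force'].round(2),s['eef_pos'].round(4))
E
```

```text
14.25 [-0.81 -1.22  7.63] [ 0.5884 -0.0696  0.1262]
14.3 [-0.47 -0.83  7.76] [ 0.5884 -0.0696  0.1262]
14.35 [-1.83 -1.26  6.7 ] [ 0.5884 -0.0696  0.1263]
14.4 [-0.96 -0.69  6.39] [ 0.5884 -0.0696  0.1263]
14.4 [-0.96 -0.69  6.39] [ 0.5884 -0.0696  0.1263]
```

>>> {"name": "play_rows", "arguments": {
  "motion": [
    {"offset":[0,0,0.8],"rot":[0,0,0]},
    {"offset":[0,2,1],"rot":[0,0,0]},
    {"offset":[0,6,1.3],"rot":[0,0,0]},
    {"offset":[0,10,1.6],"rot":[0,0,0]},
    {"offset":[0,15,2],"rot":[0,0,0]},
    {"offset":[0,20,2.4],"rot":[0,0,0]},
    {"offset":[0,20,2.4],"rot":[0,0,0]}
  ]
}}

```text
clock: 15.1
eef_pos: [0.5854, -0.0895, 0.1243]
orientation: [-179.9, -0.2, -10.0]
force: [-0.8, -2.6, 6.9]
gripper_width: 0.009
```

```bash
python3 - <<'E'
from h import *
c=cam("scene")
P=pts(c);hsv=cv2.cvtColor(c["image"],cv2.COLOR_RGB2HSV)[145:190,258:310].astype(int)
m=(hsv[...,0]>10)&(hsv[...,0]<30)&(hsv[...,1]>150);q=P[145:190,258:310][m];d=-(q-PIV)@U;print('brass along',np.percentile(d,[2,50,98]).round(4),len(d))
for i in range(4):
    cam("scene"); s=telemetry.get_state();print(s['clock'],s['force'].round(2),s['eef_pos'].round(4))
E
```

```text
brass along [-0.0028  0.0675  0.1029] 212
15.2 [-0.27 -1.32  6.03] [ 0.5855 -0.0895  0.1244]
15.25 [-0.31 -2.27  7.26] [ 0.5855 -0.0894  0.1244]
15.3 [ 0.22 -1.47  5.64] [ 0.5854 -0.0893  0.1244]
15.35 [-0.75 -2.11  6.62] [ 0.5855 -0.0893  0.1244]
```

```bash
python3 - <<'E'
from h import *
c=cam("scene");save(c,'s6.png',(250,130,340,190),8)
pointer(c);goto(.5854,-.0893,.1234,-10)
E
```

```text
red px 316.42 158.39 n 14 along,z (201.6, 95.4) extent u 314 320 v 157 160
green px 314.8 151.31 n 21 along,z (191.6, 122.3) extent u 311 318 v 149 153
off [-0.1, -0.0, 1.0] rot [-0.0013, -0.0027, 0.0011] len 1.0 yaw [-1.7992e+02 -1.6000e-01 -9.9300e+00] F [-0.48 -1.45  6.98] t 15.4
```

View pics/s6.png

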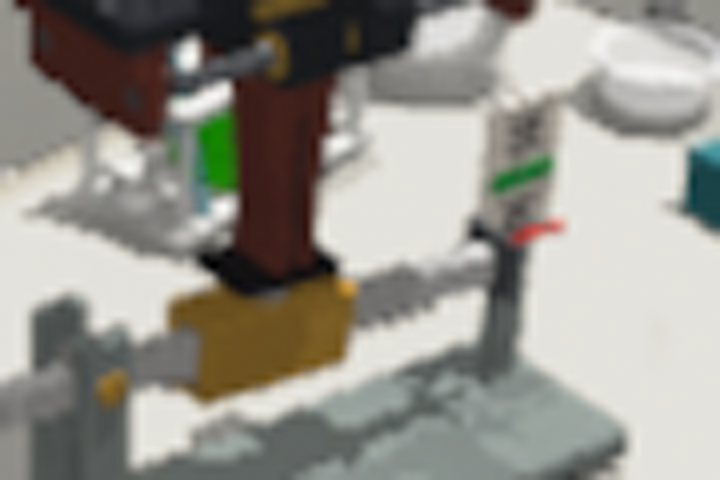

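The poise has followed, with its brass outer end now at crop (355,340), and the pointer is at its low stop. Continue two notches, slightly deeper.

>>> {"name": "play_rows", "arguments": {
  "motion": [
    {"offset":[0,0,0.8],"rot":[0,0,0]},
    {"offset":[0,4,1.2],"rot":[0,0,0]},
    {"offset":[0,8,1.5],"rot":[0,0,0]},
    {"offset":[0,12,1.9],"rot":[0,0,0]},
    {"offset":[0,16,2.2],"rot":[0,0,0]},
    {"offset":[0,20,2.5],"rot":[0,0,0]},
    {"offset":[0,20,2.5],"rot":[0,0,0]},
    {"offset":[0,20,2.5],"rot":[0,0,0]}
  ]
}}

```text
clock: 16.2
eef_pos: [0.5826, -0.1092, 0.1224]
orientation: [-179.9, -0.2, -9.9]
force: [-0.4, -2.8, 7.5]
gripper_width: 0.009
```

>>> {"name": "play_rows", "arguments": {
  "motion": [
    {"offset":[0,0,-1],"rot":[0,0,0]},
    {"offset":[0,0,-2],"rot":[0,0,0]},
    {"offset":[0,0,-3],"rot":[0,0,0]},
    {"offset":[0,0,-4],"rot":[0,0,0]},
    {"offset":[0,0,-6],"rot":[0,0,0]},
    {"offset":[0,0,-9],"rot":[0,0,0]},
    {"offset":[0,0,-13],"rot":[0,0,0]},
    {"offset":[0,0,-20],"rot":[0,0,0]},
    {"offset":[0,0,-30],"rot":[0,0,0]},
    {"offset":[0,0,-40],"rot":[0,0,0]},
    {"offset":[0,0,-40],"rot":[0,0,0]},
    {"offset":[0,0,-40],"rot":[0,0,0]}
  ]
}}

```text
clock: 17.4
eef_pos: [0.5828, -0.1092, 0.163]
orientation: [-179.9, -0.3, -9.9]
force: [1.0, -0.1, 0.0]
gripper_width: 0.003
```

>>> {"name": "play_rows", "arguments": {
  "motion": [
    {"offset":[0,0,0],"rot":[0,0,0]},
    {"offset":[0,0,0],"rot":[0,0,0]},
    {"offset":[0,0,0],"rot":[0,0,0]},
    {"offset":[0,0,0],"rot":[0,0,0]},
    {"offset":[0,0,0],"rot":[0,0,0]},
    {"offset":[0,0,0],"rot":[0,0,0]},
    {"offset":[0,0,0],"rot":[0,0,0]},
    {"offset":[0,0,0],"rot":[0,0,0]},
    {"offset":[0,0,0],"rot":[0,0,0]},
    {"offset":[0,0,0],"rot":[0,0,0]}
  ]
}}

```text
clock: 18.4
eef_pos: [0.5828, -0.1093, 0.163]
orientation: [-179.9, -0.3, -9.9]
force: [0.0, -0.6, -0.1]
gripper_width: 0.006
```

```bash
python3 - <<'E'
from h import *
for i in range(2): c=cam("scene");pointer(c)
save(c,'s7.png',(250,130,340,190),8)
goto(.582,-.109,.16,-10)
E
```

```text
red px 317.16 151.9 n 14 along,z (201.5, 117.2) extent u 315 321 v 150 153
green px 315.44 150.7 n 13 along,z (194.0, 123.6) extent u 312 318 v 149 152
red px 317.16 151.9 n 14 along,z (201.5, 117.2) extent u 315 321 v 150 153
green px 315.41 150.71 n 13 along,z (193.8, 123.6) extent u 312 318 v 149 152
off [-0.8, -0.1, 3.0] rot [-0.0013, -0.0051, 0.001] len 3.0 yaw [-179.93   -0.29   -9.94] F [0.45 0.06 0.53] t 18.5
```

View pics/s7.png

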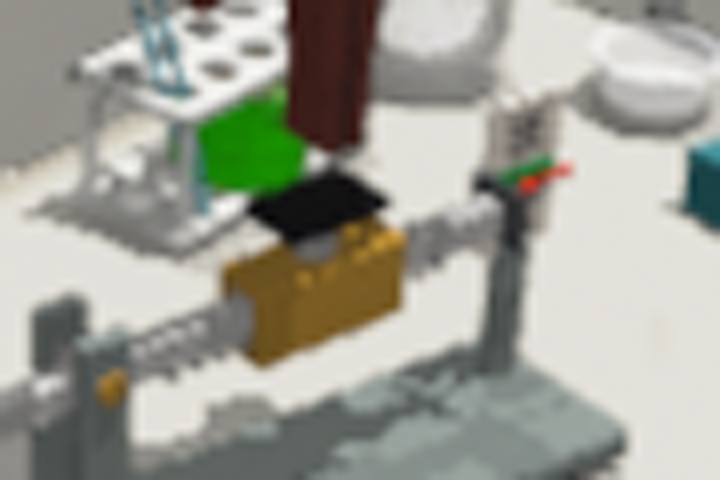

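The pointer has settled at about +6 mm (level v≈153.5, now 151.9), so one more notch outward.

>>> {"name": "play_rows", "arguments": {
  "motion": [
    {"offset":[-0.8,0,8],"rot":[0,-0.005,0]},
    {"offset":[-0.8,0,16],"rot":[0,-0.005,0]},
    {"offset":[-0.8,0,20],"rot":[0,-0.005,0]},
    {"offset":[-0.8,0,22],"rot":[0,-0.005,0]},
    {"offset":[-0.8,0,24],"rot":[0,-0.005,0]},
    {"offset":[-0.8,0,26],"rot":[0,-0.005,0]},
    {"offset":[-0.8,0,28],"rot":[0,-0.005,0]},
    {"offset":[-0.8,0,30],"rot":[0,-0.005,0]},
    {"offset":[-0.8,0,32],"rot":[0,-0.005,0]},
    {"offset":[-0.8,0,34],"rot":[0,-0.005,0]},
    {"offset":[-0.8,0,36],"rot":[0,-0.005,0]},
    {"offset":[-0.8,0,36],"rot":[0,-0.005,0]}
  ]
}}

```text
clock: 19.7
eef_pos: [0.5824, -0.1091, 0.1272]
orientation: [-179.9, -0.0, -9.9]
force: [-0.8, -0.3, 5.2]
gripper_width: 0.006
```

>>> {"name": "play_rows", "arguments": {
  "motion": [
    {"offset":[0,0,1],"rot":[0,0,0]},
    {"offset":[0,0,2],"rot":[0,0,0]},
    {"offset":[0,0,3],"rot":[0,0,0]},
    {"offset":[0,0,4],"rot":[0,0,0]},
    {"offset":[0,0,4.8],"rot":[0,0,0]},
    {"offset":[0,0,4.8],"rot":[0,0,0]}
  ]
}}

```text
clock: 20.3
eef_pos: [0.5828, -0.109, 0.1229]
orientation: [-179.9, -0.1, -9.9]
force: [-1.1, 0.5, 7.6]
gripper_width: 0.006
```

```bash
python3 - <<'E'
from h import *
f=[]
for i in range(5):
    c=cam("scene"); s=telemetry.get_state();f.append(s['force'])
print(np.mean(f,0),s['eef_pos'].round(4),s['orientation'].round(2))
E
```

```text
[-1.18180902  0.30515066  6.84716282] [ 0.5828 -0.1091  0.1231] [-1.7992e+02 -9.0000e-02 -9.9400e+00]
```

>>> {"name": "play_rows", "arguments": {
  "motion": [
    {"offset":[0,0,1],"rot":[0,0,0]},
    {"offset":[0,2,1.2],"rot":[0,0,0]},
    {"offset":[0,5,1.4],"rot":[0,0,0]},
    {"offset":[0,8,1.6],"rot":[0,0,0]},
    {"offset":[0,10,1.8],"rot":[0,0,0]},
    {"offset":[0,10,1.8],"rot":[0,0,0]},
    {"offset":[0,10,1.8],"rot":[0,0,0]}
  ]
}}

```text
clock: 21.25
eef_pos: [0.5812, -0.119, 0.1219]
orientation: [-179.9, -0.1, -9.9]
force: [-0.7, -0.8, 6.6]
gripper_width: 0.003
```

>>> {"name": "play_rows", "arguments": {
  "motion": [
    {"offset":[0,0,-1],"rot":[0,0,0]},
    {"offset":[0,0,-2],"rot":[0,0,0]},
    {"offset":[0,0,-3],"rot":[0,0,0]},
    {"offset":[0,0,-4],"rot":[0,0,0]},
    {"offset":[0,0,-6],"rot":[0,0,0]},
    {"offset":[0,0,-9],"rot":[0,0,0]},
    {"offset":[0,0,-13],"rot":[0,0,0]},
    {"offset":[0,0,-20],"rot":[0,0,0]},
    {"offset":[0,0,-35],"rot":[0,0,0]},
    {"offset":[0,0,-60],"rot":[0,0,0]},
    {"offset":[0,0,-85],"rot":[0,0,0]},
    {"offset":[0,0,-85],"rot":[0,0,0]}
  ]
}}

```text
clock: 22.45
eef_pos: [0.5834, -0.1197, 0.2107]
orientation: [-180.0, -0.5, -9.9]
force: [0.3, 1.2, -0.4]
gripper_width: 0.005
```

>>> {"name": "play_rows", "arguments": {
  "motion": [
    {"offset":[0,0,0],"rot":[0,0,0]},
    {"offset":[0,0,0],"rot":[0,0,0]},
    {"offset":[0,0,0],"rot":[0,0,0]},
    {"offset":[0,0,0],"rot":[0,0,0]},
    {"offset":[0,0,0],"rot":[0,0,0]},
    {"offset":[0,0,0],"rot":[0,0,0]},
    {"offset":[0,0,0],"rot":[0,0,0]},
    {"offset":[0,0,0],"rot":[0,0,0]},
    {"offset":[0,0,0],"rot":[0,0,0]},
    {"offset":[0,0,0],"rot":[0,0,0]},
    {"offset":[0,0,0],"rot":[0,0,0]},
    {"offset":[0,0,0],"rot":[0,0,0]}
  ]
}}

```text
clock: 23.65
eef_pos: [0.5835, -0.1197, 0.2107]
orientation: [-180.0, -0.5, -9.9]
force: [0.0, 0.8, -0.5]
gripper_width: 0.003
```

```bash
python3 - <<'E'
from h import *
for i in range(2): c=cam("scene");pointer(c)
save(c,'s8.png',(140,120,340,260),4)
P=pts(cam("top"));q=P[140:172,168:198].reshape(-1,3);q=q[q[:,2]>.02];print('jar',np.median(q,0).round(4),q[:,:2].min(0),q[:,:2].max(0))
print(telemetry.get_state()['eef_pos'],telemetry.get_state()['clock'])
E
```

```text
red px 315.26 154.31 n 22 along,z (194.9, 111.3) extent u 300 321 v 152 161
green px 314.93 151.22 n 20 along,z (192.1, 122.4) extent u 312 318 v 149 153
red px 314.98 154.42 n 22 along,z (193.8, 111.3) extent u 300 321 v 152 161
green px 314.95 151.22 n 19 along,z (192.2, 122.4) extent u 312 318 v 149 153
jar [0.6618 0.2596 0.0665] [0.3897981  0.02219647] [0.69394762 0.29050382]
[ 0.58344318 -0.11973488  0.21067925] 23.8
```

View pics/s8.png

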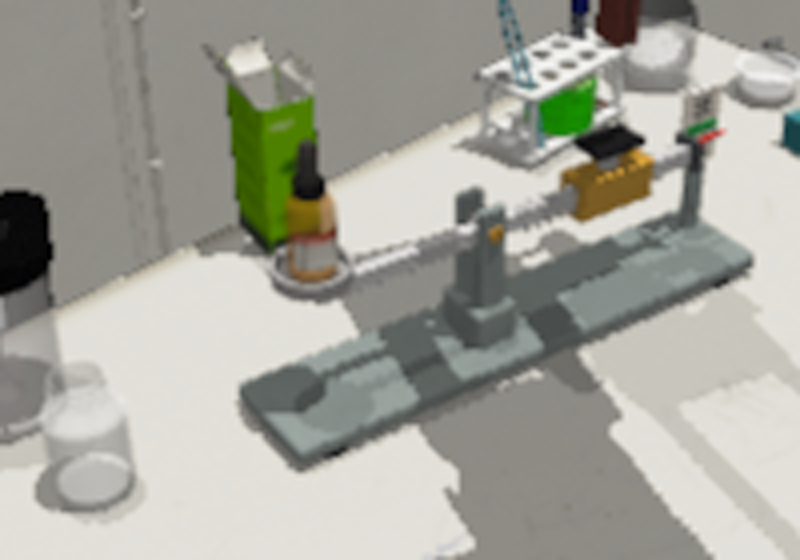

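The bottle stands upright in the pan at crop (312,240), the jar at crop (88,450) has not moved, and the pointer is about level at (710,135). The red mask caught brass, so I re-measure with it restricted, plus a check of the button height for latching.

```bash
python3 - <<'E'
from h import *
c=cam("scene");im=c["image"].copy();im[:,:313]=128;pointer(c,im)
t=cam("top");P=pts(t)
H=cv2.cvtColor(t["image"],cv2.COLOR_RGB2HSV)
for n,(C) in(("scene",c),("top",t)):
    P=pts(C);d=-(P-PIV)@U;x=(P-PIV)@np.array([U[1],-U[0],0]);V=C["image"].max(2)
    def g(k):return len(P[k]),np.median(P[k][:,2]).round(4) if k.any() else None,np.median(d[k]).round(4) if k.any() else None
    print(n,'btn',g((abs(x)<.02)&(d>.06)&(d<.17)&(P[...,2]>.125)&(P[...,2]<.15)&(V<60)))
    for lo,hi in((-.09,-.06),(-.05,-.03),(.155,.18)):print('bar',lo,g((abs(x)<.006)&(d>lo)&(d<hi)&(P[...,2]>.09)&(P[...,2]<.125)))
E
```

```text
red px 317.08 153.65 n 14 along,z (202.0, 111.3) extent u 315 321 v 152 155
green px 315.32 151.09 n 17 along,z (193.6, 122.4) extent u 313 318 v 149 153
scene btn (81, np.float64(0.1378), np.float64(0.1034))
bar -0.09 (58, np.float64(0.1072), np.float64(-0.0756))
bar -0.05 (40, np.float64(0.106), np.float64(-0.0407))
bar 0.155 (33, np.float64(0.1062), np.float64(0.1684))
top btn (72, np.float64(0.1385), np.float64(0.1126))
bar -0.09 (60, np.float64(0.1096), np.float64(-0.0749))
bar -0.05 (40, np.float64(0.1102), np.float64(-0.0395))
bar 0.155 (48, np.float64(0.1082), np.float64(0.168))
```

The pointer is at v = 153.65 against level 153.55 (about −0.4 mm, band ±3.8 mm). The bar is level, the button is up at about 137–138 mm, and the last shift was one clean notch. I'm handing in.

```bash
python3 -c "
from h import *
print(order.close_job())"
```

```text
the job is handed in; nothing more can be done
None
```

I weighed the bottle and handed the job in after about 24 s of robot time, with the gripper clear of everything. No verdict is reported.

- **Bottle:** I lowered it slowly into the pan until the beam carried it, then let go. The last picture shows it standing upright in the pan.
- **Poise:** I dragged it outward by its button, four notches and then one more. Single force readings during the presses and drags stayed below about 8 N, against the 12 N limit.
- **Last checks:**
  - The settled pointer reads about 0.4 mm below level, inside the ±3.8 mm band.
  - Heights along the bar agree to within 2 mm, so it looks level.
  - The button is fully up (about 138 mm), which means the catch is in a notch. The last shift moved the pointer 6.4 mm, against 6.6 mm expected for one notch.
  - The jar has not moved.
- **Disagreements:**
  - My first pointer reading after the last notch was wrong because the red mask also caught brass pixels. I measured again with the mask restricted.
  - In the camera picture the pointer appears just below the green band. I put this down to the camera looking down on a pointer that stands in front of the plate. I relied on the midpoint between the two stop positions instead, taking the pointer's highest reading to be its upper stop.

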